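# Return four reagent bottles to their colour-matched spill saucers

## Task

Stand each of the four bottles (red, green and blue-capped squeeze bottles and the small amber bottle with the black cap that stands among them) flat and upright in the spill saucer that has the colour of its cap; the blue-capped one was left in the green saucer and has to be moved out before the green one can go in. Set every bottle down gently without dropping it, do not tip any over, and leave the conical flask and the timer where they stand.

Things in the scene. Friction and masses are not known exactly. Their poses are not given: they have to be found in the camera images.
- bottle_red: round white plastic squeeze bottle with a red cap and red pointed nozzle, 46 mm diameter, 124 mm high overall: straight body up to 60 mm, shoulder sloping in from there to 82 mm, upright cap 30 mm wide between 83 and 98 mm (the easiest place to hold it from above), tapering 12 mm nozzle from there to 124 mm; 50 to 170 g; origin at the centre of its underside, z up its axis; stands on the worktop at the start
- bottle_green: round white plastic squeeze bottle with a green cap and green pointed nozzle, 46 mm diameter, 124 mm high overall: straight body up to 60 mm, shoulder sloping in from there to 82 mm, upright cap 30 mm wide between 83 and 98 mm (the easiest place to hold it from above), tapering 12 mm nozzle from there to 124 mm; 50 to 170 g; origin at the centre of its underside, z up its axis; stands on the worktop at the start
- bottle_blue: round white plastic squeeze bottle with a blue cap and blue pointed nozzle, 46 mm diameter, 124 mm high overall: straight body up to 60 mm, shoulder sloping in from there to 82 mm, upright cap 30 mm wide between 83 and 98 mm (the easiest place to hold it from above), tapering 12 mm nozzle from there to 124 mm; 50 to 170 g; origin at the centre of its underside, z up its axis; at the start it stands, wrongly, in the green saucer
- bottle_amber: small round amber-brown bottle with a black screw cap, 42 mm diameter, 90 mm high overall: straight body up to 53 mm, shoulder sloping in from there to 73 mm, upright cap 29 mm wide between 74 and 89 mm (the easiest place to hold it from above); 75 to 155 g; origin at the centre of its underside, z up its axis; stands on the worktop at the start, among the squeeze bottles and saucers (not one of the two amber bottles far to the left behind the big burette bottle)
- saucer_red: red round plastic spill saucer, fixed to the worktop, 86 mm over its rim, 16 mm high, with a flat floor 5 mm above the worktop, 64 mm across at the floor and widening to 74 mm at the rim, and a small flat thumb tab reaching 57 mm from the centre along its -x side; origin at the centre of its underside on the worktop, z up; empty at the start
- saucer_green: green round plastic spill saucer, fixed to the worktop, 86 mm over its rim, 16 mm high, with a flat floor 5 mm above the worktop, 64 mm across at the floor and widening to 74 mm at the rim, and a small flat thumb tab reaching 57 mm from the centre along its -x side; origin at the centre of its underside on the worktop, z up; the blue-capped bottle stands in it at the start
- saucer_blue: blue round plastic spill saucer, fixed to the worktop, 86 mm over its rim, 16 mm high, with a flat floor 5 mm above the worktop, 64 mm across at the floor and widening to 74 mm at the rim, and a small flat thumb tab reaching 57 mm from the centre along its -x side; origin at the centre of its underside on the worktop, z up; empty at the start
- saucer_black: black round plastic spill saucer, fixed to the worktop, 86 mm over its rim, 16 mm high, with a flat floor 5 mm above the worktop, 64 mm across at the floor and widening to 74 mm at the rim, and a small flat thumb tab reaching 57 mm from the centre along its -x side; origin at the centre of its underside on the worktop, z up; empty at the start
- flask: bystander, to be left alone: empty clear glass conical flask, 64 mm diameter at the foot, narrow neck, 105 mm high; loose, light (60 g); origin at the centre of its underside
- timer: bystander, to be left alone: white desk timer with a display and three coloured keys, 29 (x) by 66 (y) by 59 mm high; loose, light (70 g); origin at the centre of its underside

How it is judged (in metres and radians):
At the end, for the whole second after the job is handed in: Each bottle stands in the saucer of its cap's colour (amber bottle: black saucer), within 14 mm of the saucer's centre, on its floor (underside 2 to 9 mm above the saucer's underside), upright within 0.08 rad, at rest (under 0.02 m/s) and released (horizontal distance between bottle_red and saucer_red below 0.014 m and z of bottle_red in the frame of saucer_red between 0.002 and 0.009 m and angle between each of bottle_red, bottle_green, bottle_blue, bottle_amber's own z axis and vertical below 0.08 rad and linear speed of each of bottle_red, bottle_green, bottle_blue, bottle_amber below 0.02 m/s and contact force between the fingers and bottle_red below 0.1 N and horizontal distance between bottle_green and saucer_green below 0.014 m and z of bottle_green in the frame of saucer_green between 0.002 and 0.009 m and contact force between the fingers and bottle_green below 0.1 N and horizontal distance between bottle_blue and saucer_blue below 0.014 m and z of bottle_blue in the frame of saucer_blue between 0.002 and 0.009 m and contact force between the fingers and bottle_blue below 0.1 N and horizontal distance between bottle_amber and saucer_black below 0.014 m and z of bottle_amber in the frame of saucer_black between 0.002 and 0.009 m and contact force between the fingers and bottle_amber below 0.1 N); the robot touches nothing.
It fails at once if a bottle is tipped over (more than 40 degrees) (angle between any of bottle_red, bottle_green, bottle_blue, bottle_amber's own z axis and vertical above 0.7 rad).
It fails at once if a bottle is dropped (faster than 0.7 m/s while not held: a free fall of 25 mm) ((linear speed of bottle_red above 0.7 m/s and contact force between the fingers and bottle_red below 0.01 N) or (linear speed of bottle_green above 0.7 m/s and contact force between the fingers and bottle_green below 0.01 N) or (linear speed of bottle_blue above 0.7 m/s and contact force between the fingers and bottle_blue below 0.01 N) or (linear speed of bottle_amber above 0.7 m/s and contact force between the fingers and bottle_amber below 0.01 N)).
It fails at once if the conical flask is displaced by more than 30 mm or knocked over (distance of flask from where it was at the start of the episode above 0.03 m or angle between flask's own z axis and vertical above 0.5 rad).
It fails at once if the timer is displaced by more than 30 mm or knocked over (distance of timer from where it was at the start of the episode above 0.03 m or angle between timer's own z axis and vertical above 0.5 rad).
It also fails if it takes over 115 s, if anything falls off the work surface, if the arm or the gripper's body presses on something with over 40 N, if the wrist force passes 120 N, or if a joint passes its speed limit or range.

## Robot

A 6-joint arm with a two-finger parallel gripper is mounted at the origin on a cart in front of the work surface, level with it; the furniture and walls round the work are solid. World frame = base frame: x ahead of the robot, y to its left, z up, the work surface at z = 0. Lengths are in m, angles in degrees, forces in N, time in s.
With the tool pointing down it reaches from about 0.325 to 0.875 m from the base axis. Payload 4.4 kg.
Tool frame: the origin (TCP) lies midway between the tips of the shut fingers; the grasp point (between the pads) lies 19 mm behind it; z points along the fingers, y is the line along which they close (so a half turn about z gives the same grasp; the last joint's range is limited). The gripper opens to 85 mm and grips with 20 to 120 N. Pads are 22 mm wide; open, the fingers measure 114 mm over their backs; the gripper's body (76 mm by 85 mm) begins 54 mm behind the grasp point. The pads swing forward as they close: fully open they stand 13 mm farther back than shut.
Start: joints at [63.455, 11.837, 88.321, -0, 79.842, -8.623], TCP at [0.177, 0.547, 0.231] pointing down, gripper open.
Joint ranges: [-156.59, 156.59], [-49.26, 127.26], [12.9, 141.05], [-63.56, 243.56], [4.71, 150.69], [-161.64, 161.64]. Speed limits (degrees/s): [159.86, 159.86, 180, 180, 180, 180].

## Interface

Orientations are given as [roll, pitch, yaw] about the fixed x, y, z axes, in that order (R = Rz(yaw) Ry(pitch) Rx(roll)).
In Python, from cell import manip gives the robot as it stands.
- The arm moves only by the tool servo_tool, never from a script. Its arguments are lists of equal length, an entry for each row: "xyz": the shift along the tool's x, y, z normalised to -1 to 1, where 1 is 1 m, a list of three; "rot": the turn, a rotation vector about the tool's x, y, z normalised to -1 to 1, where 1 is 180 degrees, a list of three; "fingers": the opening, from 0 (shut) to 1 (fully open). A call has 1 to 8 rows; each row is the pose to reach, as a shift and turn from the pose commanded when the call began, along the tool's axes at that moment, turning the shorter way round; what a row does not reach only later rows make up. A row lasts 1/8 s, in which the tool goes at most 62.5 mm and 10.7 degrees, less where a joint would pass 70% of its speed; a pose out of reach is approached as far as the arm can. A call with a number of a shift or a turn outside -1 to 1 is refused whole. A call with a gripper value outside its range is refused whole. The fingers move at their own pace and stop on an object; "newtons" is the grip in N (left out, the last holds). Time passes only in rows, so rows that repeat a pose let the fingers close. It gives the time, the measured TCP pose, the force, the opening and the grip force at its end, in the units of the state.
- manip.get_state(): the state, without advancing time (a new reading comes with each control period).
- manip.get_image(name): name is "side" or "top" or "wrist"; returns a dict with "img" (400x640x3 uint8, red, green, blue), "camera_matrix" (3x3 intrinsics, pixels), "rvec" (rotation vector, rad) and "tvec" (3), from world to camera coordinates, as OpenCV has them; the wrist camera has in their place "T_tool_cam" (4x4, takes a point from camera to tool coordinates, whose origin is the TCP and whose axes are the flange's). Camera axes: x right, y down, z forward; pixel columns grow to the right and rows downward; lengths in m; the calibration is good to about 2 mm. A picture is of the moment at which its call begins: read the wrist's pose just before it. There is no depth.
- manip.finish_job(): hands the job in; it is judged then, once.
The state is a dict: "clock": time; "joint_positions": joint angles; "qvel": joint speeds; "effort": joint torques, N m; "eef_pos": TCP position; "tool_rot": TCP orientation; "ft_force": force on the tool from outside, world axes, zero at the start; "moment": the same for the moment, N m; "finger_gap": finger opening in m; "finger_force": force on a finger pad.
Only numpy, scipy, OpenCV 4.12 (cv2) and the standard library are available. Lean on these libraries where they do the work, as an engineer would, in place of code of your own. Each camera call takes 0.05 s, during which the arm holds its last target. There are 200 camera calls.

## Working session

There is one attempt and no reset: what is moved stays moved. The work goes in short steps, Python scripts to look and compute and a tool call to move; the robot and the scene stay as the last step left them, time stands still between calls to the robot, and variables do not carry over. Pictures are saved under pics/ and viewed, at most 14 in all, crops included, and the job is handed in when it is done.

Besides the shell and the picture viewer there is one more tool, called after "Request:" as a command line: name --argument value ..., lists and objects as JSON in quotes. servo_tool: Moves the arm, as the interface text tells. Its arguments: {"type":"object","properties":{"xyz":{"type":"array","items":{"type":"array","items":{"type":"number"}}},"rot":{"type":"array","items":{"type":"array","items":{"type":"number"}}},"fingers":{"type":"array","items":{"type":"number"}},"newtons":{"type":"number"}},"required":["xyz","rot","fingers"]}

```bash
mkdir -p pics
cat > h.py <<'E'
import numpy as np, cv2
from cell import manip
def snap(n,f):
    d=manip.get_image(n); cv2.imwrite('pics/'+f,d['img'][:,:,::-1]); return d
def ray(d,uv,z):
    K=np.array(d['camera_matrix']);R=cv2.Rodrigues(np.array(d['rvec'],float))[0];t=np.array(d['tvec'],float).ravel()
    c=-R.T@t; v=R.T@np.linalg.inv(K)@np.array([uv[0],uv[1],1.]); return c+v*(z-c[2])/v[2]
E
python3 - <<'E'
from h import *
import pickle
s=manip.get_state();print(s)
D={}
for n in('top','side'):
    D[n]=snap(n,n+'0.png')
    d=D[n];R=cv2.Rodrigues(np.array(d['rvec'],float))[0];print(n,-R.T@np.array(d['tvec']).ravel(),R[2],d['camera_matrix'])
pickle.dump(D,open('d0.pkl','wb'))
E
```

```text
{'clock': 0.0, 'joint_positions': array([ 6.34558483e+01,  1.18853864e+01,  8.84067265e+01,  1.00919837e-03,
        7.98407132e+01, -8.62199148e+00]), 'qvel': array([ 0.0540589 ,  0.00700067, -0.03090736, -0.06547718,  0.01453399,
        0.03497991]), 'effort': array([ 5.04082582e-04, -3.83039761e+01, -2.91594011e+01, -1.16210817e-04,
        1.03996307e-02,  9.06563912e-06]), 'eef_pos': array([0.17659074, 0.54640583, 0.23009853]), 'tool_rot': array([-1.79868824e+02, -2.08943276e-02,  1.62077637e+02]), 'ft_force': array([ 0.03437275, -0.44551564,  0.22427694]), 'moment': array([ 0.0014691 ,  0.04108629, -0.09294767]), 'finger_force': 0.0, 'finger_gap': 0.08537705227244707}
top [0.30161426 0.03869296 1.07081676] [ 0.22474579  0.00837446 -0.97438144] [[413.73833987   0.         314.29236773]
 [  0.         413.73833987 202.84686938]
 [  0.           0.           1.        ]]
side [0.60765537 0.67270382 0.99780915] [-0.07893768 -0.53980591 -0.8380802 ] [[410.04659591   0.         319.84119533]
 [  0.         410.04659591 200.96953553]
 [  0.           0.           1.        ]]
```

View pics/top0.png

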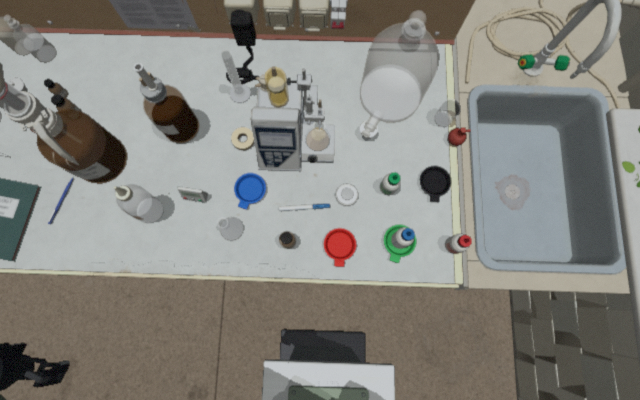

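View pics/side0.png

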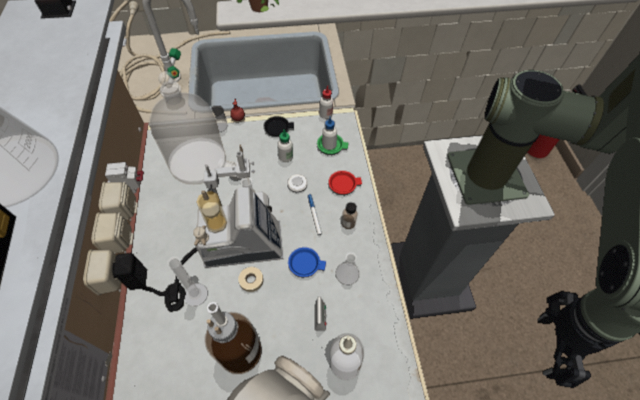

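Top view: saucers are blue (250,188), red (340,245), green (399,242) and black (435,181). Caps are red (462,242), green (391,180), blue (405,236) and amber (288,240). The flask is at (230,229) and the timer at (193,195). The side view shows the same layout.

```bash
cat > m.py <<'E'
from h import *
import pickle
D=pickle.load(open('d0.pkl','rb'))
def mask(d,col):
    h=cv2.cvtColor(d['img'],cv2.COLOR_RGB2HSV);H,S,V=[h[...,i].astype(int) for i in range(3)]
    c=(S>110)&(V>50)
    if col=='red': m=c&((H<8)|(H>172))
    if col=='green': m=c&(H>50)&(H<85)
    if col=='blue': m=c&(H>100)&(H<125)
    if col=='black': m=(V<60)
    return m.astype(np.uint8)*255
for n in('top','side'):
    d=D[n]
    for col in('red','green','blue','black'):
        k,_,st,ce=cv2.connectedComponentsWithStats(mask(d,col))
        for i in range(1,k):
            x,y,w,h,a=st[i]
            p=ray(d,ce[i],.016)
            if a>25 and .3<p[0]<.9 and -.5<p[1]<.4: print(n,col,st[i],ce[i].round(1),'z16',p[:2].round(4),'z90',ray(d,ce[i],.09)[:2].round(4))
E
python3 m.py
```

```text
top red [449 128  21  17 248] [457.4 135.8] z16 [ 0.7442 -0.3348] z90 [ 0.7132 -0.3086]
top red [324 229  32  38 869] [339.4 245.4] z16 [ 0.4356 -0.0201] z90 [ 0.4262 -0.016 ]
top red [458 235  13  12 124] [464.3 240.7] z16 [ 0.4579 -0.3395] z90 [ 0.4469 -0.313 ]
top green [388 173  12  11 103] [393.7 178.1] z16 [ 0.6189 -0.1607] z90 [ 0.5967 -0.1467]
top green [384 225  32  37 449] [396.2 244.8] z16 [ 0.4417 -0.1652] z90 [ 0.4319 -0.1509]
top blue [234 173  32  36 805] [249.2 189.1] z16 [0.5766 0.2204] z90 [0.5573 0.2077]
top blue [313 204  17   4  50] [320.7 205.6] z16 [0.538  0.0307] z90 [0.5214 0.0313]
top blue [402 229  12  11 110] [407.7 234. ] z16 [ 0.4704 -0.1949] z90 [ 0.4585 -0.1785]
top black [255 128  40  22 281] [274.8 136.7] z16 [0.7258 0.1611] z90 [0.696  0.1525]
top black [260 151   9  15  55] [263.8 156.8] z16 [0.6675 0.1874] z90 [0.6418 0.177 ]
top black [273 151  16  16  78] [279.1 159.6] z16 [0.6608 0.146 ] z90 [0.6356 0.1385]
top black [309 157   7   5  32] [312.1 158.9] z16 [0.6655 0.0576] z90 [0.64   0.0563]
top black [420 167  30  35 726] [434.9 181.8] z16 [ 0
[... 748 characters left out ...]
de blue [288 248  38  29 780] [305.  262.1] z16 [0.5784 0.2237] z90 [0.5806 0.2575]
side black [213 107  10   9  65] [217.6 110.7] z16 [ 0.8056 -0.357 ] z90 [ 0.7907 -0.2794]
side black [264 117  30  20 385] [276.9 125.7] z16 [ 0.6154 -0.2654] z90 [ 0.6148 -0.1947]
side black [256 196  19  44 192] [263.4 219.7] z16 [0.6786 0.0823] z90 [0.6732 0.1268]
side black [346 203  10  11  88] [350.6 208.1] z16 [0.432  0.0749] z90 [0.4453 0.12  ]
side black [271 236   9  12  40] [275.  241.9] z16 [0.6516 0.155 ] z90 [0.6483 0.194 ]
side black [181 248  16  16  72] [188.4 255.5] z16 [0.8793 0.1664] z90 [0.8588 0.2046]
side black [205 251  75  15 456] [243.7 258.1] z16 [0.7359 0.1923] z90 [0.7263 0.2285]
```

Request:
servo_tool --xyz '[[0, 0, -0.05], [0, 0, -0.05], [0, 0, -0.05]]' --rot '[[0, 0, -0.05], [0, 0, -0.0996], [0, 0, -0.0996]]' --fingers '[1, 1, 1]'

```text
clock: 0.48
eef_pos: [0.1769, 0.547, 0.2813]
tool_rot: [-180.0, -0.0, 179.9]
ft_force: [0.7, -1.0, 0.3]
finger_gap: 0.085
finger_force: 0.0
```

```bash
cat > s.py <<'E'
from m import *
E
python3 - <<'E'
from h import *
import pickle
exec(open('m.py').read().split("for n in('top'")[0])
for n in('top','side'):
    d=D[n]
    for col,(x,y) in dict(red=(.44,-.019),green=(.449,-.168),blue=(.581,.221),black=(.616,-.268)).items():
        M=mask(d,col)
        P,_=cv2.projectPoints(np.array([[x,y,.016]]),d['rvec'],d['tvec'],d['camera_matrix'],None); u=P.ravel()
        r=24;B=np.zeros_like(M);cv2.circle(B,tuple(int(round(v)) for v in u),r,255,-1);M&=B
        pts=cv2.findNonZero(M).reshape(-1,2)
        W=np.array([ray(d,p,.016)[:2] for p in pts])
        hull=cv2.convexHull(W.astype(np.float32)).reshape(-1,2)
        # keep hull points away from tab side, LSQ circle of radius .043
        from scipy.optimize import least_squares
        Q=hull[hull[:,0]>x-.028]
        f=least_squares(lambda c:np.hypot(*(Q-c[:2]).T)-c[2],[x,y,.043],loss='soft_l1',f_scale=.002)
        print(n,col,f.x.round(4))
d=manip.get_image('wrist');print(d['T_tool_cam'],d['camera_matrix']);s=manip.get_state();print(s['eef_pos'],s['tool_rot'])
E
```

```text
top red [ 0.4389 -0.0201  0.0408]
top green [ 0.4536 -0.1732  0.04  ]
top blue [0.5797 0.2198 0.041 ]
top black [ 0.6156 -0.2697  0.0392]
side red [ 0.4404 -0.0173  0.0419]
side green [ 0.4545 -0.1704  0.0406]
side blue [0.5815 0.2217 0.0408]
side black [ 0.6078 -0.2516  0.0537]
[[ 7.73856075e-04 -9.58821428e-01 -2.84008576e-01  7.26699595e-02]
 [ 9.99999566e-01  8.89227847e-04 -2.77297876e-04 -2.17095452e-04]
 [ 5.18427480e-04 -2.84008238e-01  9.58821700e-01 -1.42060666e-01]
 [ 0.00000000e+00  0.00000000e+00  0.00000000e+00  1.00000000e+00]] [[351.18349861   0.         322.45794307]
 [  0.         351.18349861 203.32581634]
 [  0.           0.           1.        ]]
[0.17668527 0.54659035 0.28041751] [-1.79912381e+02 -4.16011487e-02  1.79856335e+02]
```

Request:
servo_tool --xyz '[[-0.281, -0.727, 0], [-0.281, -0.727, 0], [-0.281, -0.727, 0], [-0.281, -0.727, 0], [-0.281, -0.727, 0], [-0.281, -0.727, 0], [-0.281, -0.727, 0], [-0.281, -0.727, 0]]' --rot '[[0, 0, 0], [0, 0, 0], [0, 0, 0], [0, 0, 0], [0, 0, 0], [0, 0, 0], [0, 0, 0], [0, 0, 0]]' --fingers '[1, 1, 1, 1, 1, 1, 1, 1]'

```text
clock: 1.52
eef_pos: [0.3569, 0.0789, 0.2804]
tool_rot: [180.0, -0.1, 179.9]
ft_force: [0.7, -1.0, 0.7]
finger_gap: 0.0857
finger_force: 0.0
```

Request:
servo_tool --xyz '[[-0.1, -0.259, 0], [-0.1, -0.259, 0], [-0.1, -0.259, 0], [-0.1, -0.259, 0], [-0.1, -0.259, 0], [-0.1, -0.259, 0], [-0.1, -0.259, 0]]' --rot '[[0, 0, 0], [0, 0, 0], [0, 0, 0], [0, 0, 0], [0, 0, 0], [0, 0, 0], [0, 0, 0]]' --fingers '[1, 1, 1, 1, 1, 1, 1]'

```text
clock: 2.4
eef_pos: [0.4565, -0.1773, 0.2802]
tool_rot: [179.9, -0.1, 180.0]
ft_force: [-0.5, -0.8, -1.0]
finger_gap: 0.0856
finger_force: 0.0
```

```bash
cat >> h.py <<'E'
from scipy.spatial.transform import Rotation as Ro
def wrist(f):
    s=manip.get_state(); d=snap('wrist',f)
    T=np.eye(4);T[:3,:3]=Ro.from_euler('xyz',s['tool_rot'],degrees=True).as_matrix();T[:3,3]=s['eef_pos']
    W=np.linalg.inv(T@np.array(d['T_tool_cam'])); d['rvec']=cv2.Rodrigues(W[:3,:3])[0];d['tvec']=W[:3,3]; d['s']=s
    return d
def mask(d,col):
    h=cv2.cvtColor(d['img'],cv2.COLOR_RGB2HSV);H,S,V=[h[...,i].astype(int) for i in range(3)]
    c=(S>110)&(V>50)
    m={'red':c&((H<8)|(H>172)),'green':c&(H>50)&(H<85),'blue':c&(H>100)&(H<125),'black':(V<60)}[col]
    return m.astype(np.uint8)*255
def blobs(d,col,zs,amin=150):
    k,_,st,ce=cv2.connectedComponentsWithStats(mask(d,col))
    for i in range(1,k):
        x,y,w,h,a=st[i]
        if a>amin: print(col,st[i],ce[i].round(),*[(z,ray(d,ce[i],z)[:2].round(4)) for z in zs])
E
python3 - <<'E'
from h import *
d=wrist('w1.png');print(d['s']['eef_pos'],d['s']['tool_rot'])
for c in('blue','green','red'): blobs(d,c,(.016,.095,.1))
E
```

```text
[ 0.45652914 -0.17727103  0.28023441] [ 1.79899396e+02 -1.19219306e-01  1.79957999e+02]
blue [308 166  31  27 492] [322. 177.] (0.016, array([ 0.4716, -0.1777])) (0.095, array([ 0.4546, -0.1777])) (0.1, array([ 0.4535, -0.1777]))
blue [471 222  37  12 325] [489. 228.] (0.016, array([0.5347, 0.0282])) (0.095, array([ 0.5055, -0.0118])) (0.1, array([ 0.5036, -0.0144]))
blue [ 601  229   39   61 1876] [623. 261.] (0.016, array([0.5803, 0.2039])) (0.095, array([0.5422, 0.1298])) (0.1, array([0.5398, 0.1251]))
green [ 290  112   71   84 2246] [330. 148.] (0.016, array([ 0.4374, -0.168 ])) (0.095, array([ 0.4271, -0.1699])) (0.1, array([ 0.4264, -0.17  ]))
green [338 295  27  28 414] [351. 306.] (0.016, array([ 0.645 , -0.1393])) (0.095, array([ 0.5943, -0.1468])) (0.1, array([ 0.5911, -0.1472]))
red [ 422   98   73   87 4492] [458. 145.] (0.016, array([ 0.4337, -0.0211])) (0.095, array([ 0.4241, -0.0515])) (0.1, array([ 0.4234, -0.0535]))
red [162 153  31  31 572] [178. 168.] (0.016, array([ 0.4604, -0.3464])) (0.095, array([ 0.4455, -0.3136])) (0.1, array([ 0.4446, -0.3115]))
red [206 356  23  26 305] [219. 367.] (0.016, array([ 0.7412, -0.3222])) (0.095, array([ 0.6718, -0.2941])) (0.1, array([ 0.6674, -0.2924]))
```

View pics/w1.png

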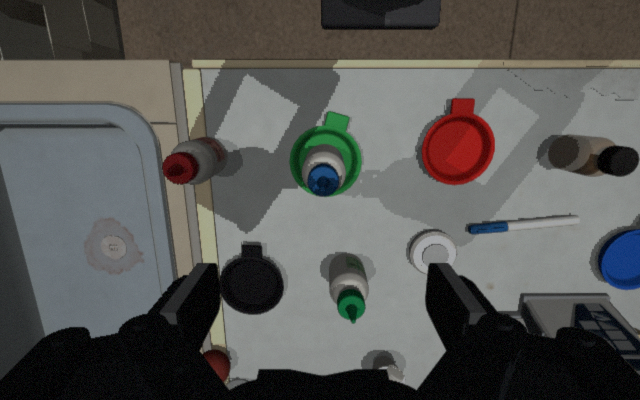

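The wrist view shows the blue cap at (322,177) centred under the tool, nothing near the finger paths, and positions that agree with the other cameras.

Request:
servo_tool --xyz '[[0.001, 0, 0.06], [0.001, 0, 0.12], [0.001, 0, 0.17], [0.001, 0, 0.205], [0.001, 0, 0.205], [0.001, 0, 0.205]]' --rot '[[0, 0, 0], [0, 0, 0], [0, 0, 0], [0, 0, 0], [0, 0, 0], [0, 0, 0]]' --fingers '[1, 1, 1, 1, 1, 1]' --newtons 30

```text
clock: 3.2
eef_pos: [0.4574, -0.1782, 0.0779]
tool_rot: [-179.9, 0.1, -179.9]
ft_force: [0.0, -0.2, 1.0]
finger_gap: 0.0856
finger_force: 0.0
```

Request:
servo_tool --xyz '[[0, 0, 0], [0, 0, 0], [0, 0, 0], [0, 0, 0], [0, 0, 0], [0, 0, 0], [0, 0, 0], [0, 0, 0]]' --rot '[[0, 0, 0], [0, 0, 0], [0, 0, 0], [0, 0, 0], [0, 0, 0], [0, 0, 0], [0, 0, 0], [0, 0, 0]]' --fingers '[0.6, 0.5, 0.4, 0.3, 0.2, 0.1, 0, 0]' --newtons 30

```text
clock: 4.2
eef_pos: [0.4572, -0.1787, 0.0774]
tool_rot: [-179.9, 0.1, 180.0]
ft_force: [0.0, 0.8, 5.1]
finger_gap: 0.033
finger_force: 28.7
```

Request:
servo_tool --xyz '[[0, 0, -0.02], [0, 0, -0.05], [0, 0, -0.1], [0, 0, -0.15], [0, 0, -0.2], [0, 0, -0.2]]' --rot '[[0, 0, 0], [0, 0, 0], [0, 0, 0], [0, 0, 0], [0, 0, 0], [0, 0, 0]]' --fingers '[0, 0, 0, 0, 0, 0]'

```text
clock: 4.95
eef_pos: [0.4587, -0.1798, 0.2812]
tool_rot: [-179.7, 0.5, -180.0]
ft_force: [-0.4, -1.1, -1.0]
finger_gap: 0.0331
finger_force: 28.0
```

Request:
servo_tool --xyz '[[-0.01, 0.035, 0], [-0.025, 0.08, 0], [-0.04, 0.13, 0], [-0.055, 0.18, 0], [-0.07, 0.23, 0], [-0.085, 0.28, 0], [-0.1, 0.33, 0], [-0.11, 0.37, 0]]' --rot '[[0, 0, 0], [0, 0, 0], [0, 0, 0], [0, 0, 0], [0, 0, 0], [0, 0, 0], [0, 0, 0], [0, 0, 0]]' --fingers '[0, 0, 0, 0, 0, 0, 0, 0]'

```text
clock: 5.95
eef_pos: [0.5655, 0.1935, 0.2737]
tool_rot: [-180.0, -0.2, -179.9]
ft_force: [0.2, -0.1, -1.5]
finger_gap: 0.0329
finger_force: 28.1
```

Run:
```python
from h import *
d=wrist('w2.png');print(d['s']['eef_pos'],d['s']['ft_force'],d['s']['finger_gap'])
for c in('blue','red'): blobs(d,c,(.016,))
```

```text
[0.5655041  0.19353598 0.27365108] [ 0.18899821 -0.06858063 -1.46064644] 0.03293898314396538
blue [ 310  128   72   79 3238] [350. 166.] (0.016, array([0.5659, 0.2246]))
blue [162 135  40  13 382] [182. 142.] (0.016, array([0.5379, 0.0338]))
blue [ 282  264   75   67 2525] [319. 294.] (0.016, array([0.7309, 0.1885]))
red [  80    0   81   90 5545] [120.  45.] (0.016, array([ 0.4372, -0.0196]))
```

View pics/w2.png

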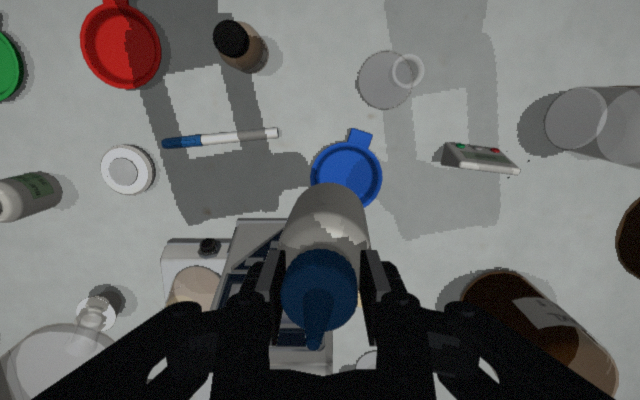

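Blue bottle is held upright (cap at (319,294)). The blue saucer (350,166) is partly hidden, with the instrument just beyond it at about (270,240).

Request:
servo_tool --xyz '[[-0.014, 0.029, 0], [-0.014, 0.029, 0], [-0.014, 0.029, 0], [-0.014, 0.029, 0]]' --rot '[[0, 0, 0], [0, 0, 0], [0, 0, 0], [0, 0, 0]]' --fingers '[0, 0, 0, 0]'

```text
clock: 6.5
eef_pos: [0.5798, 0.2197, 0.2757]
tool_rot: [-180.0, -0.1, 179.9]
ft_force: [-0.1, -0.4, -1.4]
finger_gap: 0.0331
finger_force: 28.1
```

Request:
servo_tool --xyz '[[0, 0, 0.05], [0, 0, 0.1], [0, 0, 0.14], [0, 0, 0.17], [0, 0, 0.18], [0, 0, 0.18]]' --rot '[[0, 0, 0], [0, 0, 0], [0, 0, 0], [0, 0, 0], [0, 0, 0], [0, 0, 0]]' --fingers '[0, 0, 0, 0, 0, 0]'

```text
clock: 7.25
eef_pos: [0.5802, 0.2203, 0.0963]
tool_rot: [-180.0, -0.0, 180.0]
ft_force: [-0.2, -0.3, -0.5]
finger_gap: 0.0329
finger_force: 28.1
```

Run:
```python
from h import *
d=wrist('w3.png');print(d['s']['eef_pos'],d['s']['ft_force'],d['s']['finger_gap'])
```

```text
[0.58021549 0.22025581 0.09634574] [-0.18781556 -0.28953078 -0.49191001] 0.03291111242924143
```

View pics/w3.png

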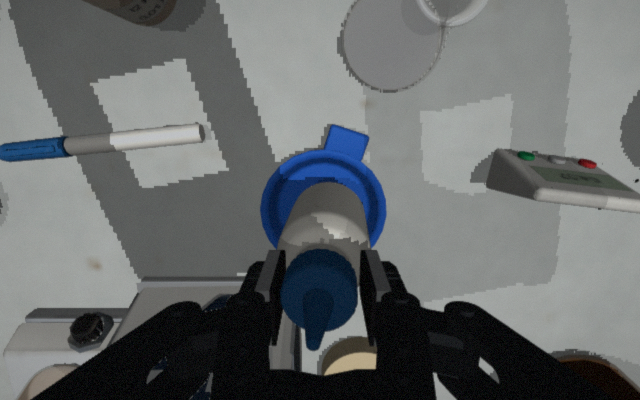

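The blue bottle is centred over the blue saucer, with its base around (325,215), and nothing is in the way.

Request:
servo_tool --xyz '[[-0.001, 0, 0.006], [-0.001, 0, 0.012], [-0.001, 0, 0.016], [-0.001, 0, 0.018], [-0.001, 0, 0.0195], [-0.001, 0, 0.0205], [-0.001, 0, 0.0205]]' --rot '[[0, 0, 0], [0, 0, 0], [0, 0, 0], [0, 0, 0], [0, 0, 0], [0, 0, 0], [0, 0, 0]]' --fingers '[0, 0, 0, 0, 0, 0, 0]'

```text
clock: 8.18
eef_pos: [0.5826, 0.221, 0.0775]
tool_rot: [180.0, 0.2, -180.0]
ft_force: [-0.4, -0.3, 4.5]
finger_gap: 0.033
finger_force: 29.4
```

Request:
servo_tool --xyz '[[0, 0, 0], [0, 0, 0], [0, 0, 0], [0, 0, 0], [0, 0, 0], [0, 0, 0], [0, 0, -0.02], [0, 0, -0.06]]' --rot '[[0, 0, 0], [0, 0, 0], [0, 0, 0], [0, 0, 0], [0, 0, 0], [0, 0, 0], [0, 0, 0], [0, 0, 0]]' --fingers '[0.42, 0.5, 0.6, 0.7, 0.8, 0.8, 0.8, 0.8]'

```text
clock: 9.18
eef_pos: [0.5798, 0.2204, 0.1354]
tool_rot: [-179.9, -0.2, -180.0]
ft_force: [0.7, 1.1, -0.2]
finger_gap: 0.068
finger_force: 0.0
```

Request:
servo_tool --xyz '[[0, 0, -0.06], [0, 0, -0.12], [0, 0, -0.145], [0, -0.05, -0.145], [0, -0.11, -0.145], [0, -0.17, -0.145], [0, -0.23, -0.145], [0, -0.29, -0.145]]' --rot '[[0, 0, 0], [0, 0, 0], [0, 0, 0], [0, 0, 0], [0, 0, 0], [0, 0, 0], [0, 0, 0], [0, 0, 0]]' --fingers '[0.8, 0.9, 1, 1, 1, 1, 1, 1]'

```text
clock: 10.18
eef_pos: [0.5813, -0.0711, 0.2829]
tool_rot: [-180.0, 0.2, -180.0]
ft_force: [0.0, -0.3, 0.6]
finger_gap: 0.0853
finger_force: 0.0
```

Request:
servo_tool --xyz '[[-0.014, -0.05, 0], [-0.014, -0.077, 0], [-0.014, -0.077, 0], [-0.014, -0.077, 0], [-0.014, -0.077, 0]]' --rot '[[0, 0, 0], [0, 0, 0], [0, 0, 0], [0, 0, 0], [0, 0, 0]]' --fingers '[1, 1, 1, 1, 1]'

```text
clock: 10.8
eef_pos: [0.5954, -0.1449, 0.2814]
tool_rot: [180.0, 0.0, -179.9]
ft_force: [0.3, -0.6, -0.5]
finger_gap: 0.0855
finger_force: 0.0
```

Run:
```python
from h import *
d=wrist('w4.png');print(d['s']['eef_pos'],d['s']['ft_force'],d['s']['finger_gap'])
blobs(d,'green',(.016,.095))
for n in('top','side'):
    d=snap(n,n+'4.png'); blobs(d,'blue',(.095,),60)
```

```text
[ 0.59536942 -0.14489363  0.28136876] [ 0.25206529 -0.58883302 -0.53123572] 0.08552274012462839
green [ 256    0   80   73 4134] [298.  35.] (0.016, array([ 0.4574, -0.172 ])) (0.095, array([ 0.4701, -0.1668]))
green [306 164  30  27 437] [319. 174.] (0.016, array([ 0.6079, -0.1487])) (0.095, array([ 0.5914, -0.1481]))
blue [234 173  32  36 550] [250. 190.] (0.095, array([0.5545, 0.2052]))
blue [298 243  11  12 107] [303. 248.] (0.095, array([0.5822, 0.223 ]))
blue [288 249  38  28 386] [306. 265.] (0.095, array([0.5782, 0.2682]))
```

View pics/w4.png

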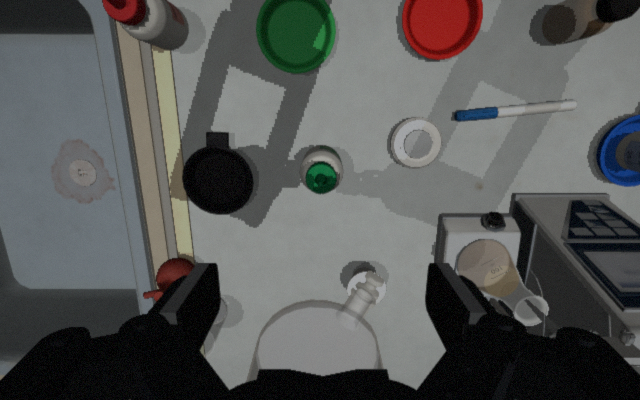

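View pics/side4.png

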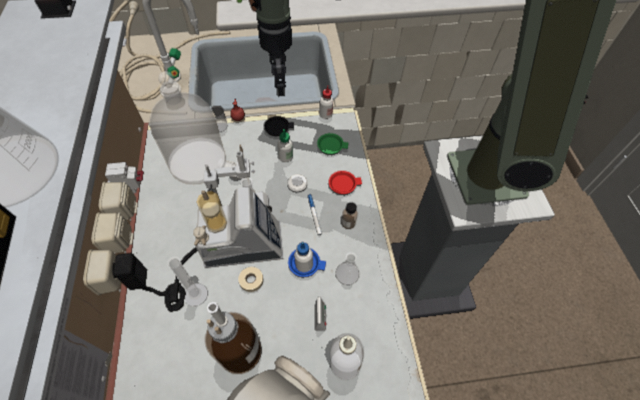

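The blue bottle stands in the blue saucer (side view (303,255)). The green cap is at (319,174) in the wrist view, clear of everything.

Request:
servo_tool --xyz '[[0.001, -0.002, 0.06], [0.001, -0.002, 0.12], [0.001, -0.002, 0.17], [0.001, -0.002, 0.208], [0.001, -0.002, 0.208], [0.001, -0.002, 0.208]]' --rot '[[0, 0, 0], [0, 0, 0], [0, 0, 0], [0, 0, 0], [0, 0, 0], [0, 0, 0]]' --fingers '[1, 1, 1, 1, 1, 1]'

```text
clock: 11.7
eef_pos: [0.5957, -0.1484, 0.0746]
tool_rot: [-179.9, 0.2, -180.0]
ft_force: [0.7, 0.0, 0.6]
finger_gap: 0.0853
finger_force: 0.0
```

Request:
servo_tool --xyz '[[0, 0, 0], [0, 0, 0], [0, 0, 0], [0, 0, 0], [0, 0, 0], [0, 0, 0], [0, 0, 0], [0, 0, 0]]' --rot '[[0, 0, 0], [0, 0, 0], [0, 0, 0], [0, 0, 0], [0, 0, 0], [0, 0, 0], [0, 0, 0], [0, 0, 0]]' --fingers '[0.6, 0.5, 0.4, 0.3, 0.2, 0.1, 0, 0]'

```text
clock: 12.7
eef_pos: [0.5953, -0.1485, 0.074]
tool_rot: [-180.0, 0.1, -180.0]
ft_force: [0.7, 0.4, 5.6]
finger_gap: 0.0317
finger_force: 28.7
```

Request:
servo_tool --xyz '[[0, 0, -0.02], [0, 0, -0.05], [0, 0, -0.1], [0, 0, -0.1], [0.03, 0, -0.1], [0.08, -0.015, -0.1], [0.12, -0.025, -0.1], [0.14, -0.025, -0.1]]' --rot '[[0, 0, 0], [0, 0, 0], [0, 0, 0], [0, 0, 0], [0, 0, 0], [0, 0, 0], [0, 0, 0], [0, 0, 0]]' --fingers '[0, 0, 0, 0, 0, 0, 0, 0]'

```text
clock: 13.7
eef_pos: [0.4513, -0.173, 0.1715]
tool_rot: [179.9, -0.2, 179.9]
ft_force: [0.3, -0.8, -0.8]
finger_gap: 0.031
finger_force: 27.7
```

Request:
servo_tool --xyz '[[0, 0, 0], [0, 0, 0.04], [0, 0, 0.065], [0, 0, 0.078], [0, 0, 0.085], [0, 0, 0.088], [0, 0, 0.088]]' --rot '[[0, 0, 0], [0, 0, 0], [0, 0, 0], [0, 0, 0], [0, 0, 0], [0, 0, 0], [0, 0, 0]]' --fingers '[0, 0, 0, 0, 0, 0, 0]'

```text
clock: 14.58
eef_pos: [0.4549, -0.1735, 0.0854]
tool_rot: [-180.0, 0.1, -180.0]
ft_force: [-0.3, 0.1, -1.2]
finger_gap: 0.0314
finger_force: 27.8
```

Run:
```python
from h import *
d=wrist('w5.png');print(d['s']['eef_pos'],d['s']['ft_force'],d['s']['finger_gap'])
```

```text
[ 0.45490239 -0.17354159  0.08537162] [-0.32622011  0.05926701 -1.19718114] 0.031414702166555904
```

View pics/w5.png

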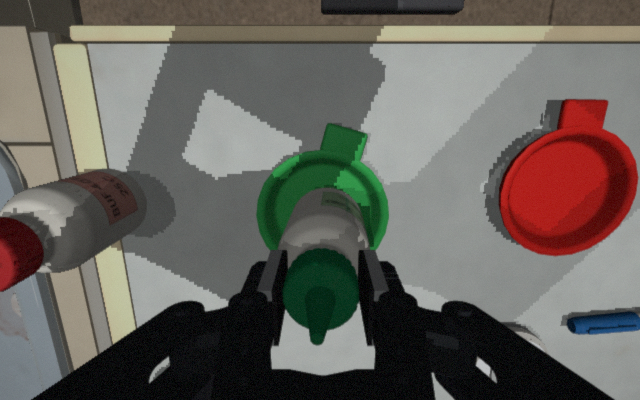

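The green bottle hangs over the green saucer, centre about (322,205), and looks well placed. Lower about 7 mm.

Request:
servo_tool --xyz '[[0, 0.001, 0.002], [0, 0.001, 0.004], [0, 0.001, 0.006], [0, 0.001, 0.0075], [0, 0.001, 0.0085], [0, 0.001, 0.0085]]' --rot '[[0, 0, 0], [0, 0, 0], [0, 0, 0], [0, 0, 0], [0, 0, 0], [0, 0, 0]]' --fingers '[0, 0, 0, 0, 0, 0]'

```text
clock: 15.38
eef_pos: [0.4562, -0.1727, 0.079]
tool_rot: [-180.0, 0.2, 180.0]
ft_force: [-1.4, 3.2, 13.5]
finger_gap: 0.0312
finger_force: 31.6
```

Request:
servo_tool --xyz '[[0, 0, -0.001], [0, 0, -0.001], [0, 0, -0.001], [0, 0, -0.001], [0, 0, -0.001], [0, 0, -0.001], [0, 0, -0.02], [0, 0, -0.06]]' --rot '[[0, 0, 0], [0, 0, 0], [0, 0, 0], [0, 0, 0], [0, 0, 0], [0, 0, 0], [0, 0, 0], [0, 0, 0]]' --fingers '[0.42, 0.5, 0.6, 0.7, 0.8, 0.8, 0.8, 0.8]'

```text
clock: 16.38
eef_pos: [0.4525, -0.1712, 0.135]
tool_rot: [179.8, -0.3, -180.0]
ft_force: [-0.3, 0.2, 0.2]
finger_gap: 0.0683
finger_force: 0.0
```

Request:
servo_tool --xyz '[[0, 0, -0.06], [0, 0, -0.12], [0, 0, -0.145], [0.004, -0.05, -0.145], [0.01, -0.1, -0.145], [0.01, -0.14, -0.145], [0.01, -0.14, -0.145], [0.01, -0.14, -0.145]]' --rot '[[0, 0, 0], [0, 0, 0], [0, 0, 0], [0, 0, 0], [0, 0, 0], [0, 0, 0], [0, 0, 0], [0, 0, 0]]' --fingers '[0.8, 0.9, 1, 1, 1, 1, 1, 1]'

```text
clock: 17.38
eef_pos: [0.4441, -0.3118, 0.2809]
tool_rot: [179.9, -0.0, 180.0]
ft_force: [-1.2, -0.6, -0.7]
finger_gap: 0.0851
finger_force: 0.0
```

Run:
```python
from h import *
d=wrist('w6.png');print(d['s']['eef_pos'],d['s']['ft_force'],d['s']['finger_gap'])
blobs(d,'red',(.095,));blobs(d,'green',(.016,.1))
for n in('top','side'):
    d=snap(n,n+'6.png'); blobs(d,'green',(.1,),60)
```

```text
[ 0.44413438 -0.31182219  0.28093685] [-1.18254292 -0.58323955 -0.71352843] 0.08505503935612477
red [ 535  109   74   86 4401] [572. 155.] (0.095, array([ 0.4214, -0.0783]))
red [306 165  30  30 580] [320. 179.] (0.095, array([ 0.4447, -0.3141]))
red [297 362  29  13 232] [312. 369.] (0.095, array([ 0.6637, -0.3238]))
green [ 404  122   71   84 1993] [436. 158.] (0.016, array([ 0.4373, -0.1793])) (0.1, array([ 0.4237, -0.2067]))
green [458 177  29  30 537] [471. 191.] (0.016, array([ 0.4763, -0.1338])) (0.1, array([ 0.4547, -0.1706]))
green [520  55  15  14 127] [528.  61.] (0.1, array([ 0.9235, -0.4982]))
green [555  56  14  14 155] [562.  62.] (0.1, array([ 0.9222, -0.5859]))
green [384 225  32  37 582] [400. 243.] (0.1, array([ 0.4356, -0.1571]))
green [170  49  10  10  76] [175.  53.] (0.1, array([ 0.9341, -0.5611]))
green [326 120   9  11  66] [330. 126.] (0.1, array([ 0.4575, -0.1662]))
green [318 136  30  18 194] [333. 146.] (0.1, array([ 0.4609, -0.0885]))
```

View pics/w6.png

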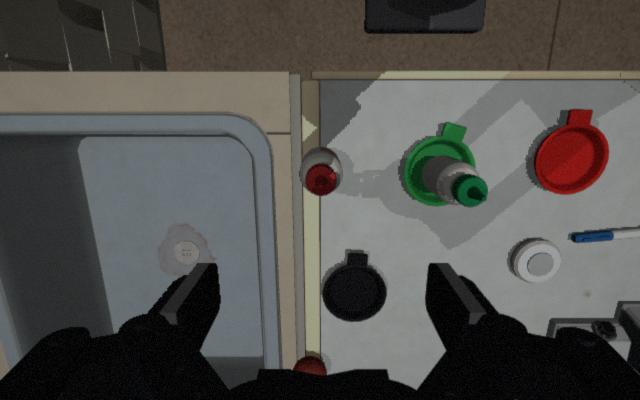

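The green bottle stands in its saucer. The red cap is at (320,179), right under the tool.

Request:
servo_tool --xyz '[[-0.001, -0.001, 0.06], [-0.001, -0.001, 0.12], [-0.001, -0.001, 0.17], [-0.001, -0.001, 0.208], [-0.001, -0.001, 0.208], [-0.001, -0.001, 0.208]]' --rot '[[0, 0, 0], [0, 0, 0], [0, 0, 0], [0, 0, 0], [0, 0, 0], [0, 0, 0]]' --fingers '[1, 1, 1, 1, 1, 1]'

```text
clock: 18.27
eef_pos: [0.4465, -0.3137, 0.075]
tool_rot: [-179.9, 0.1, -179.9]
ft_force: [-1.1, -0.4, 1.1]
finger_gap: 0.0855
finger_force: 0.0
```

Request:
servo_tool --xyz '[[0, 0, 0], [0, 0, 0], [0, 0, 0], [0, 0, 0], [0, 0, 0], [0, 0, 0], [0, 0, 0], [0, 0, 0]]' --rot '[[0, 0, 0], [0, 0, 0], [0, 0, 0], [0, 0, 0], [0, 0, 0], [0, 0, 0], [0, 0, 0], [0, 0, 0]]' --fingers '[0.6, 0.5, 0.4, 0.3, 0.2, 0.1, 0, 0]'

```text
clock: 19.27
eef_pos: [0.446, -0.3136, 0.0744]
tool_rot: [-180.0, 0.1, -180.0]
ft_force: [-0.1, 2.0, 5.7]
finger_gap: 0.031
finger_force: 28.7
```

Request:
servo_tool --xyz '[[0, 0, -0.02], [0, 0, -0.05], [0, 0, -0.1], [0, 0, -0.15], [0, 0, -0.2], [0, 0.02, -0.2], [0, 0.07, -0.2], [0, 0.12, -0.2]]' --rot '[[0, 0, 0], [0, 0, 0], [0, 0, 0], [0, 0, 0], [0, 0, 0], [0, 0, 0], [0, 0, 0], [0, 0, 0]]' --fingers '[0, 0, 0, 0, 0, 0, 0, 0]'

```text
clock: 20.27
eef_pos: [0.444, -0.1911, 0.2711]
tool_rot: [179.9, -0.2, 179.9]
ft_force: [-0.5, -0.1, 0.0]
finger_gap: 0.0308
finger_force: 28.0
```

Request:
servo_tool --xyz '[[0.005, 0.055, 0], [0.005, 0.11, 0], [0.005, 0.155, 0], [0.005, 0.175, 0], [0.005, 0.175, 0], [0.005, 0.175, 0]]' --rot '[[0, 0, 0], [0, 0, 0], [0, 0, 0], [0, 0, 0], [0, 0, 0], [0, 0, 0]]' --fingers '[0, 0, 0, 0, 0, 0]'

```text
clock: 21.02
eef_pos: [0.4395, -0.0184, 0.2721]
tool_rot: [-180.0, -0.1, -180.0]
ft_force: [1.0, -0.2, -1.1]
finger_gap: 0.031
finger_force: 28.1
```

Request:
servo_tool --xyz '[[0, 0, 0.05], [0, 0, 0.1], [0, 0, 0.14], [0, 0, 0.17], [0, 0, 0.183], [0, 0, 0.187], [0, 0, 0.187]]' --rot '[[0, 0, 0], [0, 0, 0], [0, 0, 0], [0, 0, 0], [0, 0, 0], [0, 0, 0], [0, 0, 0]]' --fingers '[0, 0, 0, 0, 0, 0, 0]'

```text
clock: 21.9
eef_pos: [0.4412, -0.0187, 0.0871]
tool_rot: [-180.0, 0.1, 180.0]
ft_force: [0.8, -0.1, -0.3]
finger_gap: 0.0308
finger_force: 28.1
```

Run:
```python
from h import *
d=wrist('w7.png');print(d['s']['eef_pos'],d['s']['ft_force'],d['s']['finger_gap'])
```

```text
[ 0.44117596 -0.01873431  0.08711453] [ 0.83901962 -0.1334833  -0.30418881] 0.03081958771898679
```

View pics/w7.png

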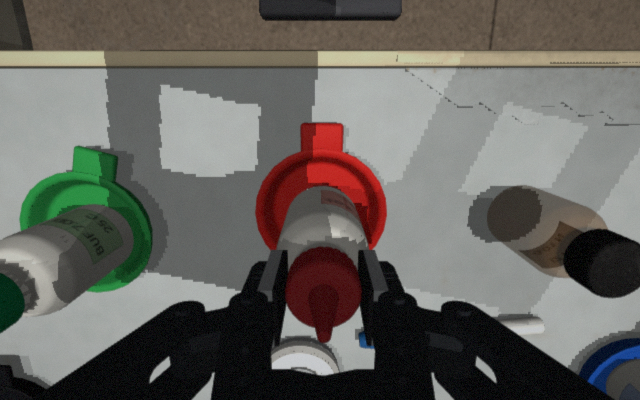

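Red bottle centred over the red saucer (base about (322,208)).

Request:
servo_tool --xyz '[[0, 0, 0.003], [0, 0, 0.006], [0, 0, 0.0075], [0, 0, 0.0085], [0, 0, 0.0095], [0, 0, 0.0095]]' --rot '[[0, 0, 0], [0, 0, 0], [0, 0, 0], [0, 0, 0], [0, 0, 0], [0, 0, 0]]' --fingers '[0, 0, 0, 0, 0, 0]'

```text
clock: 22.7
eef_pos: [0.4429, -0.0183, 0.0794]
tool_rot: [-180.0, 0.3, -180.0]
ft_force: [-1.6, 1.7, 12.8]
finger_gap: 0.0313
finger_force: 31.6
```

Now open, rise and go on to the amber bottle at about (0.442, 0.114).

Request:
servo_tool --xyz '[[0, 0, -0.001], [0, 0, -0.001], [0, 0, -0.001], [0, 0, -0.001], [0, 0, -0.001], [0, 0, -0.001], [0, 0, -0.02], [0, 0, -0.06]]' --rot '[[0, 0, 0], [0, 0, 0], [0, 0, 0], [0, 0, 0], [0, 0, 0], [0, 0, 0], [0, 0, 0], [0, 0, 0]]' --fingers '[0.42, 0.5, 0.6, 0.7, 0.8, 0.8, 0.8, 0.8]'

```text
clock: 23.7
eef_pos: [0.4383, -0.0178, 0.1356]
tool_rot: [179.9, -0.3, -180.0]
ft_force: [1.8, -0.1, 0.8]
finger_gap: 0.0684
finger_force: 0.0
```

Request:
servo_tool --xyz '[[0, 0, -0.06], [0, 0, -0.12], [0, 0, -0.145], [0, 0.05, -0.145], [0, 0.1, -0.145], [0, 0.131, -0.145], [0, 0.131, -0.145], [0, 0.131, -0.145]]' --rot '[[0, 0, 0], [0, 0, 0], [0, 0, 0], [0, 0, 0], [0, 0, 0], [0, 0, 0], [0, 0, 0], [0, 0, 0]]' --fingers '[0.8, 0.9, 1, 1, 1, 1, 1, 1]'

```text
clock: 24.7
eef_pos: [0.4402, 0.1122, 0.2816]
tool_rot: [-180.0, -0.0, -180.0]
ft_force: [-0.0, -0.5, 0.3]
finger_gap: 0.0854
finger_force: 0.0
```

Run:
```python
from h import *
d=wrist('w8.png');print(d['s']['eef_pos'],d['s']['ft_force'],d['s']['finger_gap'])
blobs(d,'red',(.016,.1));blobs(d,'black',(.085,))
```

```text
[0.44017829 0.11224214 0.28163259] [-0.00820487 -0.5200904   0.3018346 ] 0.08535128041111133
red [ 174  113   73   85 2246] [215. 149.] (0.016, array([ 0.4231, -0.0129])) (0.1, array([0.4117, 0.0128]))
red [170 165  30  31 561] [185. 180.] (0.016, array([ 0.4594, -0.0518])) (0.1, array([ 0.4405, -0.0181]))
black [   0    0   44   74 2697] [18. 39.] (0.085, array([ 0.3167, -0.1576]))
black [ 226    0  120   35 4112] [286.  17.] (0.085, array([0.2987, 0.0799]))
black [ 97 130  25  63 226] [110. 159.] (0.085, array([ 0.4228, -0.0944]))
black [199 147  36  47 677] [220. 167.] (0.085, array([0.4307, 0.0119]))
black [ 306  149   37   43 1035] [323. 171.] (0.085, array([0.4346, 0.1123]))
black [225 150  18  38 179] [236. 172.] (0.085, array([0.4355, 0.0273]))
black [ 56 159  53  45 790] [ 86. 177.] (0.085, array([ 0.4408, -0.1206]))
black [181 163  26  33 249] [198. 175.] (0.085, array([ 0.4389, -0.0107]))
black [173 175  20  15 179] [183. 182.] (0.085, array([ 0.4463, -0.0266]))
black [ 23 178  35  31 487] [ 44. 190.] (0.085, array([ 0.4542, -0.1653]))
black [  3 190  28  14 234] [ 18. 198.] (0.085, array([ 0.4621, -0.1932]))
black [492 240  24  30 292] [502. 255.] (0.085, array([0.5246, 0.3003]))
black [   0  253   71   71 3469] [ 35. 290.] (0.085, array([ 0.5669, -0.2005]))
black [392 254  26  40 427] [401. 271.] (0.085, array([0.5425, 0.196 ]))
black [    0   260   640   140 42330] [323. 356.] (0.085, array([0.6518, 0.1122]))
black [243 314  63  28 522] [278. 328.] (0.085, array([0.6139, 0.0618]))
black [398 337  40  23 294] [414. 344.] (0.085, array([0.6347, 0.216 ]))
black [413 357  18  13 157] [422. 364.] (0.085, array([0.6624, 0.2277]))
```

View pics/w8.png

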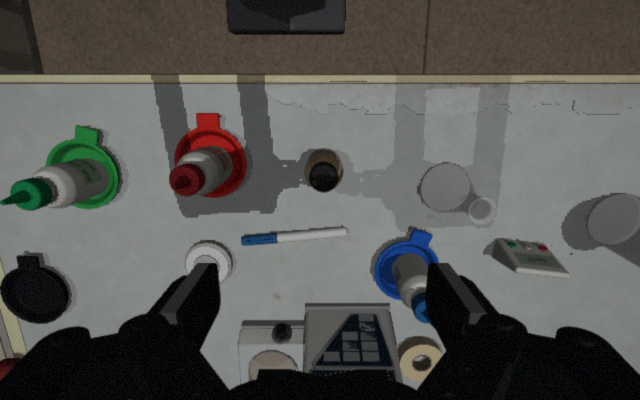

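The red bottle is in its saucer and the amber cap is at (323,176), centred below the tool. The flask at (445,187) is clear of the fingers.

Request:
servo_tool --xyz '[[0.001, 0, 0.06], [0.001, 0, 0.12], [0.001, 0, 0.17], [0.001, 0, 0.217], [0.001, 0, 0.217], [0.001, 0, 0.217]]' --rot '[[0, 0, 0], [0, 0, 0], [0, 0, 0], [0, 0, 0], [0, 0, 0], [0, 0, 0]]' --fingers '[1, 1, 1, 1, 1, 1]'

```text
clock: 25.5
eef_pos: [0.4409, 0.1122, 0.0663]
tool_rot: [180.0, 0.1, 179.9]
ft_force: [0.9, -0.2, -0.5]
finger_gap: 0.0856
finger_force: 0.0
```

Request:
servo_tool --xyz '[[0, 0, 0], [0, 0, 0], [0, 0, 0], [0, 0, 0], [0, 0, 0], [0, 0, 0], [0, 0, 0], [0, 0, 0]]' --rot '[[0, 0, 0], [0, 0, 0], [0, 0, 0], [0, 0, 0], [0, 0, 0], [0, 0, 0], [0, 0, 0], [0, 0, 0]]' --fingers '[0.6, 0.5, 0.4, 0.3, 0.2, 0.1, 0, 0]'

```text
clock: 26.5
eef_pos: [0.4402, 0.113, 0.0658]
tool_rot: [180.0, 0.1, -180.0]
ft_force: [-1.4, 1.1, 6.1]
finger_gap: 0.029
finger_force: 28.7
```

Request:
servo_tool --xyz '[[0, 0, -0.02], [0, 0, -0.05], [0, 0, -0.1], [0, 0, -0.15], [0, 0, -0.2], [-0.01, -0.02, -0.2], [-0.03, -0.07, -0.2], [-0.05, -0.12, -0.2]]' --rot '[[0, 0, 0], [0, 0, 0], [0, 0, 0], [0, 0, 0], [0, 0, 0], [0, 0, 0], [0, 0, 0], [0, 0, 0]]' --fingers '[0, 0, 0, 0, 0, 0, 0, 0]'

```text
clock: 27.5
eef_pos: [0.4893, -0.0081, 0.2645]
tool_rot: [180.0, -0.0, -179.9]
ft_force: [-0.0, 0.4, -0.8]
finger_gap: 0.0287
finger_force: 27.9
```

Request:
servo_tool --xyz '[[-0.025, -0.055, 0], [-0.05, -0.105, 0], [-0.075, -0.155, 0], [-0.1, -0.205, 0], [-0.12, -0.25, 0], [-0.126, -0.262, 0], [-0.126, -0.262, 0], [-0.126, -0.262, 0]]' --rot '[[0, 0, 0], [0, 0, 0], [0, 0, 0], [0, 0, 0], [0, 0, 0], [0, 0, 0], [0, 0, 0], [0, 0, 0]]' --fingers '[0, 0, 0, 0, 0, 0, 0, 0]'

```text
clock: 28.5
eef_pos: [0.6149, -0.2676, 0.2645]
tool_rot: [179.9, -0.1, -179.9]
ft_force: [-0.1, -0.6, -0.7]
finger_gap: 0.0283
finger_force: 27.9
```

Request:
servo_tool --xyz '[[0, 0, 0.05], [0, 0, 0.1], [0, 0, 0.14], [0, 0, 0.17], [0, 0, 0.183], [0, 0, 0.187], [0, 0, 0.187]]' --rot '[[0, 0, 0], [0, 0, 0], [0, 0, 0], [0, 0, 0], [0, 0, 0], [0, 0, 0], [0, 0, 0]]' --fingers '[0, 0, 0, 0, 0, 0, 0]'

```text
clock: 29.38
eef_pos: [0.6163, -0.2694, 0.0794]
tool_rot: [-179.9, 0.1, -180.0]
ft_force: [0.2, 0.2, -1.3]
finger_gap: 0.0288
finger_force: 27.9
```

Run:
```python
from h import *
d=wrist('w9.png');print(d['s']['eef_pos'],d['s']['ft_force'],d['s']['finger_gap'])
```

```text
[ 0.61625178 -0.26935679  0.07937201] [ 0.24595282  0.22060238 -1.3362667 ] 0.028750490508629326
```

View pics/w9.png

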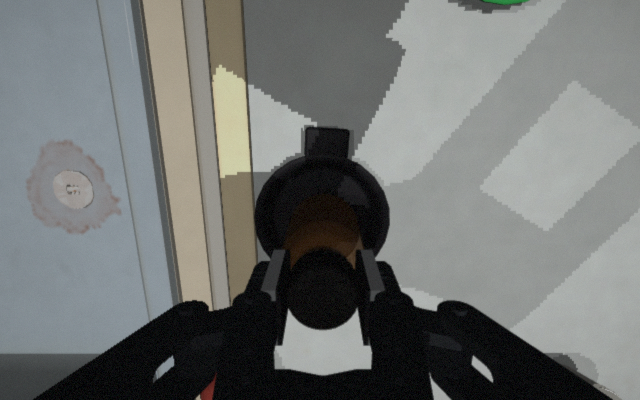

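Amber bottle centred over the black saucer (about (322,212)). Lower it.

Request:
servo_tool --xyz '[[0, 0, 0.003], [0, 0, 0.006], [0, 0, 0.0075], [0, 0, 0.0085], [0, 0, 0.0095], [0, 0, 0.0095]]' --rot '[[0, 0, 0], [0, 0, 0], [0, 0, 0], [0, 0, 0], [0, 0, 0], [0, 0, 0]]' --fingers '[0, 0, 0, 0, 0, 0]'

```text
clock: 30.18
eef_pos: [0.6168, -0.2696, 0.0711]
tool_rot: [-179.9, 0.2, -180.0]
ft_force: [-2.0, 1.3, 9.1]
finger_gap: 0.0288
finger_force: 30.3
```

Request:
servo_tool --xyz '[[0, 0, -0.001], [0, 0, -0.001], [0, 0, -0.001], [0, 0, -0.001], [0, 0, -0.001], [0, 0, -0.001], [0, 0, -0.02], [0, 0, -0.06]]' --rot '[[0, 0, 0], [0, 0, 0], [0, 0, 0], [0, 0, 0], [0, 0, 0], [0, 0, 0], [0, 0, 0], [0, 0, 0]]' --fingers '[0.4, 0.5, 0.6, 0.7, 0.8, 0.8, 0.8, 0.8]'

```text
clock: 31.18
eef_pos: [0.6139, -0.2684, 0.1275]
tool_rot: [179.9, -0.2, -180.0]
ft_force: [0.6, -0.2, 0.5]
finger_gap: 0.0682
finger_force: 0.0
```

Request:
servo_tool --xyz '[[0, 0, -0.06], [0, 0, -0.12], [0, 0, -0.16], [0.05, 0, -0.16], [0.1, 0, -0.16], [0.1, 0, -0.16], [0.1, 0, -0.16], [0.1, 0, -0.16]]' --rot '[[0, 0, 0], [0, 0, 0], [0, 0, 0], [0, 0, 0], [0, 0, 0], [0, 0, 0], [0, 0, 0], [0, 0, 0]]' --fingers '[0.8, 0.9, 1, 1, 1, 1, 1, 1]'

```text
clock: 32.17
eef_pos: [0.5167, -0.2696, 0.2893]
tool_rot: [-179.9, 0.1, -180.0]
ft_force: [-0.1, -0.0, 0.2]
finger_gap: 0.0858
finger_force: 0.0
```

Run:
```python
from h import *
a=wrist('w10.png')['img'];b=snap('side','side10.png')['img']
cv2.imwrite('pics/end.png',np.vstack([a[:280],b[60:380]])[:,:,::-1])
```

```text
(no output)
```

View pics/end.png

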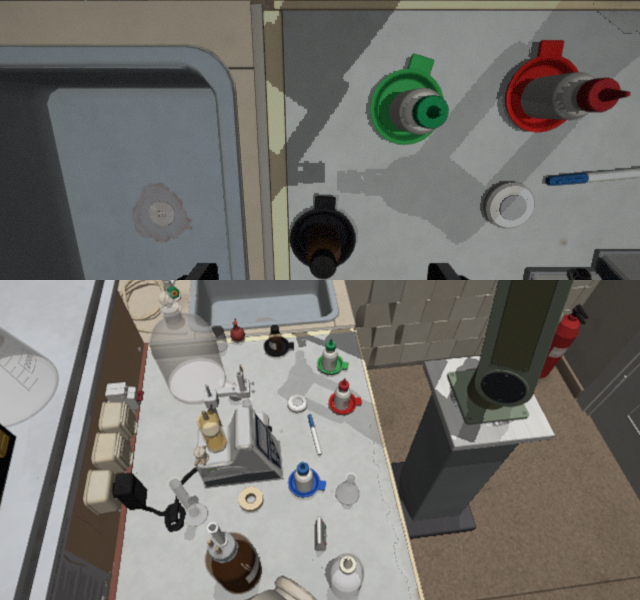

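All four bottles stand upright in their own saucers: green (335,355), red (343,395), blue (303,478) and amber (276,343). The flask and timer have not moved.

```bash
python3 -c "
from cell import manip
print(manip.finish_job())"
```

```text
the job is handed in; nothing more can be done
None
```

All four bottles stand upright and released in their matching saucers, the flask and timer were left where they stood, and the job was handed in at about 32 s; the judge returned no score.

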